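# Put the mixed-up lids back on their own jars

## Robot

A 7-joint arm with a two-finger parallel gripper is mounted at the origin on a cart in front of the work surface, level with it; the furniture and walls round the work are solid. World frame = base frame: x ahead of the robot, y to its left, z up, the work surface at z = 0. Lengths are in mm, angles in rad, forces in N, time in s.
With the tool pointing down it reaches from about 400 to 875 mm from the base axis. Payload 4.4 kg.
Tool frame: the origin (TCP) lies midway between the tips of the shut fingers; the grasp point (between the pads) lies 19 mm behind it; z points along the fingers, y is the line along which they close (so a half turn about z gives the same grasp; the last joint's range is limited). The gripper opens to 85 mm and grips with 20 to 120 N. Pads are 22 mm wide; open, the fingers measure 114 mm over their backs; the gripper's body (76 mm by 85 mm) begins 54 mm behind the grasp point. The pads swing forward as they close: fully open they stand 13 mm farther back than shut.
Start: joints at [1.154, 0.628, 0.038, 1.517, -0.027, 0.996, -0.02], TCP at [223.4, -610.418, 231.313] pointing down, gripper open.
Joint ranges: [-3.06, 3.06], [-0.37, 2.12], [-1.25, 1.32], [0.18, 2.47], [-1.1, 4.24], [0.23, 1.98], [-2.94, 2.94]. Speed limits (rad/s): [2.57, 2.57, 3.14, 3.14, 3.14, 3.14, 3.14].

## Interface

Orientations are given as [roll, pitch, yaw] about the fixed x, y, z axes, in that order (R = Rz(yaw) Ry(pitch) Rx(roll)).
In Python, from cell import readout, optics, order gives the robot as it stands.
- The arm moves only by the shell command python3 -m jog 'ROWS'. ROWS is a JSON object of lists of equal length, an entry for each row: "claw": the opening, from 0 (shut) to 1 (fully open); "xyz": the shift along the tool's x, y, z each as a share of 0.1 m, from -1 to 1, a list of three; "twist": the turn, a rotation vector about the tool's x, y, z each as a share of 180 degrees, from -1 to 1, a list of three. A call has 1 to 12 rows; each row shifts and turns the commanded pose from where the row before left it, along the tool's axes as they then stand; what a row does not reach is not made up. A row lasts 1/8 s, in which the tool goes at most 62.5 mm and 10.7 degrees, less where a joint would pass 70% of its speed; a pose out of reach is approached as far as the arm can. A call with a number of a shift or a turn outside -1 to 1 is refused whole. A call with a gripper value outside its range is refused whole. The fingers move at their own pace and stop on an object; the grip force is fixed at half the most. Time passes only in rows, so rows that do not move let the fingers close. It gives the time, the measured TCP pose, the force, the opening and the grip force at its end, in the units of the state.
- readout.read_state(): the state, without advancing time (a new reading comes with each control period).
- optics.get_image(name): name is "scene" or "side" or "wrist"; returns a dict with "color" (420x560x3 uint8, red, green, blue), "fovy" (degrees; the focal length in pixels is half the picture's height over the tangent of half this angle, whatever the lens; pixels are square), "cx", "cy" (the principal point, pixels), "k1" (the pictures are not rectified: a ray, as slopes to the right and down, at radius r is drawn at 1 + k1 r^2 times it, then the intrinsics apply), "view" (4x4, takes a point from world to camera coordinates). Camera axes: x right, y up, looking along -z (the intrinsics and any distortion apply to the point x, -y, -z); pixel columns grow to the right and rows downward; lengths in mm; the calibration is good to about 2 mm. A picture is of the moment at which its call begins. There is no depth.
- order.finish_job(): hands the job in; it is judged then, once.
Trained networks look in the newest picture that a camera, given by its name, has taken for a name from the list of things; names that differ only in an ending like _2 or _b are one class to them, and where a whole thing is asked for, a point or a joint stands for the part that bears it (a point fixed in the world has none). Each returns a list of dicts, best first, with "score" (0 to 1); they miss things now and then, are a little off and sometimes report something else, mostly with a low value. They report only what shows in the picture. A call takes as long as a camera call. They do not tell look-alikes from the thing itself.
- optics.boxes_of(camera, label): "rect" ([left, top, width, height] in pixels, round what is visible of it).
The state is a dict: "clock": time; "qpos": joint angles; "qd": joint speeds; "tau": joint torques, N m; "eef_pos": TCP position; "tool_rot": TCP orientation; "force": force on the tool from outside, world axes, zero at the start; "torque": the same for the moment, N m; "width": finger opening in mm; "gripper_force": force on a finger pad.
Only numpy, scipy, OpenCV 4.12 (cv2) and the standard library are available. Lean on these libraries where they do the work, as an engineer would, in place of code of your own. Each camera call takes 0.05 s, during which the arm holds its last target. There are 200 camera calls.

## Task

The lids of the three bisque-fired clay jars (round, square and oblong) were put back on the wrong jars and sit proud on their rims. Change them round so that every jar is closed by the lid of its own shape, dropped fully home and flat on the rim; the bare hardboard bat is there to lay a lid on meanwhile. Leave the jars standing where they are, and let go of everything.

Things in the scene. Friction and masses are not known exactly. Their poses are not given: they have to be found in the camera images.
- jar_round: round open jar of bare terracotta clay, straight outer wall 94 mm across, 80 mm high, loose on the table, 0.9 kg. Mouth 80 mm across, wall 7 mm. Origin: centre of its underside; z up, rim at z = 80 mm. At the start the oblong lid lies on it.
- jar_square: square open jar of the same clay, outside 74 x 74 mm, 100 mm high, loose, 0.9 kg. Mouth 60 x 60 mm, wall 7 mm. Origin: centre of its underside; x and y parallel to its sides, rim at z = 100 mm. At the start the round lid lies on it.
- jar_oblong: oblong (rectangular) open jar of the same clay, outside 54 mm along its x and 118 mm along its y, 68 mm high, loose, 0.9 kg. Mouth 40 x 104 mm, wall 7 mm. Origin: centre of its underside; rim at z = 68 mm. At the start the square lid lies on it.
- lid_round: round clay lid, 0.14 kg: cover 92 mm across, flange below it 72 mm across (4 mm play all round in its jar's mouth), upright knob 26 mm across on top, in the middle. Origin: centre of the flange's underside, z up: flange 0 to 10 mm, cover to 20, knob's foot (31 mm across) to 23, its straight part to 45, top 49.5. Seated, the origin is 10 mm below the rim; on a wrong jar level with the rim.
- lid_square: square clay lid, 0.14 kg: cover 72 x 72 mm, flange 52 x 52 mm (4 mm play all round in the square jar's mouth when its sides are parallel to the jar's; any quarter turn fits). Knob, heights and origin as for the round lid; x and y parallel to its sides.
- lid_oblong: oblong (rectangular) clay lid, 0.14 kg: cover 52 mm along its x and 116 mm along its y, flange 32 x 96 mm (4 mm play all round in the oblong jar's mouth when parallel to it; either way round fits). Knob, heights and origin as for the round lid.
- bat: bare round throwing bat of brown hardboard, 170 mm across, 12 mm thick, fixed to the table: free room to lay a lid on. Origin: centre of its underside, top face at z = 12 mm.
Things that resemble listed ones, but are neither listed nor needed, are in the scene too. What is shaped like the lid_oblong but purple is not meant.

How it is judged:
By the outcome, as a careful person would: the job done as asked, in the order asked, and still so for the second after the job is handed in, with the robot touching nothing.
It also fails if it takes over 109 s, if anything falls off the work surface, if the arm or the gripper's body presses on something with over 40 N, if the wrist force passes 120 N, or if a joint passes its speed limit or range.

## Working session

There is one attempt and no reset: what is moved stays moved. The work goes in short steps, Python scripts to look and compute and a shell command to move; the robot and the scene stay as the last step left them, time stands still between calls to the robot, and variables do not carry over. Pictures are saved under pics/ and viewed, at most 14 in all, crops included, and the job is handed in when it is done.

```bash
ls; mkdir -p pics
cat > h.py <<'E'
import numpy as np, cv2
from cell import readout, optics, order
from scipy.spatial.transform import Rotation as R
def snap(name,fn=None):
    im=optics.get_image(name)
    if fn: cv2.imwrite('pics/'+fn,im['color'][:,:,::-1])
    return im
def intr(im):
    h=im['color'].shape[0]; f=h/2/np.tan(np.radians(im['fovy'])/2)
    return f
def proj(im,P):
    P=np.atleast_2d(P).astype(float); V=np.array(im['view']); c=P@V[:3,:3].T+V[:3,3]
    s=np.c_[c[:,0]/-c[:,2],-c[:,1]/-c[:,2]]; r2=(s**2).sum(1,keepdims=True); s=s*(1+im['k1']*r2)
    return s*intr(im)+[im['cx'],im['cy']]
def unproj(im,uv,z):
    uv=np.atleast_2d(uv).astype(float); d=(uv-[im['cx'],im['cy']])/intr(im); s=d.copy()
    for _ in range(30): s=d/(1+im['k1']*(s**2).sum(1,keepdims=True))
    V=np.array(im['view']); ray=np.c_[s[:,0],-s[:,1],-np.ones(len(s))]@V[:3,:3]
    o=-V[:3,:3].T@V[:3,3]; t=(z-o[2])/ray[:,2]; return o+ray*t[:,None]
E
python3 - <<'E'
from h import *
for c in ['scene','side','wrist']:
    im=snap(c,c+'0.png'); V=np.array(im['view']); print(c,-V[:3,:3].T@V[:3,3],im['fovy'],im['k1'])
    for l in ['jar_round','jar_square','jar_oblong','lid_round','lid_square','lid_oblong','bat']:
        print(c,l,[(np.round(b['rect']).tolist(),round(b['score'],2)) for b in optics.boxes_of(c,l)[:3]])
s=readout.read_state();print(s)
E
```

```text
pics
scene [-425.52443802  866.69845143  953.84217699] 43.72371138320422 -0.1372499365896838
scene jar_round [([259.0, 225.0, 33.0, 30.0], 0.64)]
scene jar_square [([195.0, 246.0, 35.0, 38.0], 0.59)]
scene jar_oblong [([314.0, 205.0, 25.0, 27.0], 0.75)]
scene lid_round [([193.0, 231.0, 36.0, 26.0], 0.63)]
scene lid_square [([313.0, 187.0, 25.0, 18.0], 0.96)]
scene lid_oblong [([254.0, 208.0, 44.0, 20.0], 0.95), ([313.0, 187.0, 22.0, 19.0], 0.67), ([142.0, 279.0, 45.0, 31.0], 0.61)]
scene bat [([344.0, 175.0, 50.0, 26.0], 0.66)]
side [  8.31359786 846.02524727 820.69625886] 57.081999828769554 -0.08603694252188811
side jar_round [([256.0, 224.0, 31.0, 26.0], 0.9)]
side jar_square [([205.0, 261.0, 37.0, 37.0], 0.81)]
side jar_oblong [([288.0, 183.0, 27.0, 35.0], 0.66), ([291.0, 173.0, 23.0, 22.0], 0.57)]
side lid_round [([203.0, 247.0, 38.0, 26.0], 0.87)]
side lid_square [([251.0, 204.0, 39.0, 20.0], 0.58)]
side lid_oblong [([251.0, 206.0, 39.0, 18.0], 0.9), ([163.0, 301.0, 44.0, 39.0], 0.7)]
side bat [([304.0, 155.0, 44.0, 30.0], 0.76)]
wrist [ 300.76930831 -581.56960892  373.6192772 ]
[... 155 characters left out ...]

wrist bat []
{'clock': 1.2, 'qpos': array([ 1.15419573,  0.62843757,  0.03853146,  1.51740667, -0.0270101 ,
        0.99631319, -0.01999033]), 'qd': array([ 0.00040919, -0.000117  , -0.00085129, -0.00123916,  0.00172997,
        0.0005603 , -0.00084463]), 'tau': array([-3.77193173e-04, -5.63284528e+01,  1.22565407e+00, -1.93783236e+01,
        1.09351435e-02,  1.55901325e-03, -1.48043353e-05]), 'eef_pos': array([ 223.38338976, -610.41147345,  231.28749113]), 'tool_rot': array([-3.14154655e+00, -2.35951292e-05,  3.50754168e-01]), 'force': array([ 0.20450204, -0.59775557, -0.63536281]), 'torque': array([ 0.01264754,  0.01566592, -0.00856527]), 'gripper_force': 0.0, 'width': 85.36634215230714}
```

Run:
```python
from h import *
a=cv2.imread('pics/scene0.png')[150:330,120:420]; b=cv2.imread('pics/side0.png')[130:350,140:440]
cv2.imwrite('pics/c1.png',cv2.resize(a,(800,480),interpolation=cv2.INTER_CUBIC)); cv2.imwrite('pics/c2.png',cv2.resize(b,(800,587),interpolation=cv2.INTER_CUBIC))
sc=optics.get_image('scene'); sd=optics.get_image('side')
for n,u1,u2,z in [('rnd jar base',(275,255),(271,250),0),('knob on sq',(211,0),(222,0),150)]: pass
for n,im,r,z in [('lid_ob',sc,(254,208,44,20),90),('lid_ob',sd,(251,206,39,18),90),('lid_rd',sc,(193,231,36,26),110),('lid_rd',sd,(203,247,38,26),110),('lid_sq',sc,(313,187,25,18),80),('bat',sc,(344,175,50,26),12),('bat',sd,(304,155,44,30),12),('purp?',sc,(142,279,45,31),10),('purp?',sd,(163,301,44,39),10)]:
    print(n,unproj(im,(r[0]+r[2]/2,r[1]+r[3]/2),z).round())
```

```text
lid_ob [[496. 166.  90.]]
lid_ob [[498. 159.  90.]]
lid_rd [[493. 378. 110.]]
lid_rd [[491. 384. 110.]]
lid_sq [[499. -22.  80.]]
bat [[ 515. -231.   12.]]
bat [[ 521. -235.   12.]]
purp? [[505. 523.  10.]]
purp? [[506. 526.  10.]]
```

View pics/c1.png

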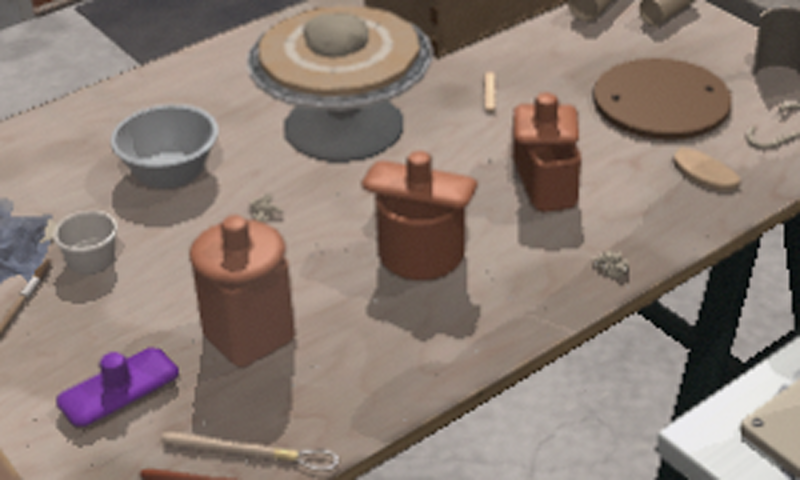

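View pics/c2.png

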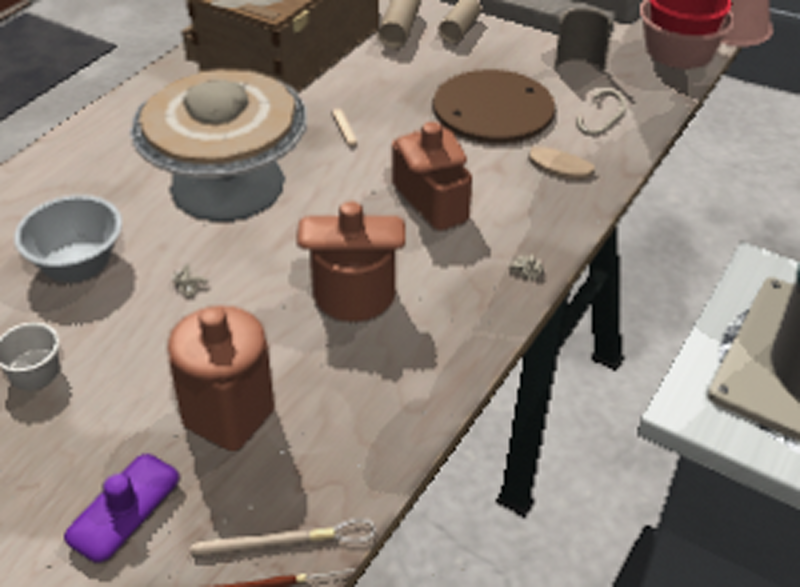

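```bash
cat >> h.py <<'E'
def plan(p,yaw=None):
    "shift in tool axes (units of 0.1 m), and twist about z, from measured pose"
    s=readout.read_state(); M=R.from_euler('xyz',s['tool_rot']).as_matrix()
    d=M.T@(np.array(p)-s['eef_pos'])/100
    out=[d.round(3).tolist()]
    if yaw is not None:
        D=(R.from_matrix(M).inv()*R.from_euler('xyz',[np.pi,0,yaw])); D=D.as_rotvec(); out.append((D/np.pi).round(4).tolist())
        M2=R.from_euler('xyz',[np.pi,0,yaw]).as_matrix(); out.append(('after turn',(M2.T@(np.array(p)-s['eef_pos'])/100).round(3).tolist()))
    return out
E
python3 - <<'E'
from h import *
im=optics.get_image('wrist'); V=np.array(im['view'])
s=readout.read_state(); M=R.from_euler('xyz',s['tool_rot']).as_matrix()
C=-V[:3,:3].T@V[:3,3]; print('cam in tool',M.T@(C-s['eef_pos']),'look in tool',M.T@(-V[2,:3]),'right',M.T@V[0,:3],intr(im))
print(plan([420,160,330],0))
sc=optics.get_image('scene')
print('stand disk',unproj(sc,[(248,172),(216,172),(281,172)],110),unproj(sc,(248,202),0))
E
```

```text
cam in tool [  82.58315179   -0.49733311 -142.28326542] look in tool [-3.17216385e-01  3.07013737e-06  9.48353186e-01] right [9.84858822e-04 9.99999462e-01 3.26189888e-04] 340.042373204529
[[4.494, -6.559, -0.987], [-0.0, -0.0, 0.1117], ('after turn', [1.966, -7.704, -0.987])]
stand disk [[715.13826413 103.35262693 110.        ]
 [778.76451371 179.15697298 110.        ]
 [650.2214102   25.60986078 110.        ]] [[715.87310119 109.58293481   0.        ]]
```

```bash
python3 -m jog '{"claw":[1,1,1,1,1,1,1,1,1,1,1,1],"xyz":[[0,0,-0.35],[0,0,-0.34],[0.1,-0.5,0],[0.2,-0.55,0],[0.3,-0.55,0],[0.3,-0.55,0],[0.3,-0.55,0],[0.3,-0.55,0],[0.3,-0.55,0],[0.3,-0.55,0],[0.3,-0.55,0],[0.3,-0.5,0]],"twist":[[0,0,0.0559],[0,0,0.0558],[0,0,0],[0,0,0],[0,0,0],[0,0,0],[0,0,0],[0,0,0],[0,0,0],[0,0,0],[0,0,0],[0,0,0]]}'; python3 -c "
from h import *
print(plan([497,162,300],0))"
```

```text
clock: 2.9
eef_pos: [493.8, -69.3, 300.7]
tool_rot: [3.141, -0.001, 0.0]
force: [0.7, -0.6, -0.8]
width: 85.6
gripper_force: 0.0
[[0.033, -2.313, 0.007], [0.0, -0.0003, 0.0001], ('after turn', [0.032, -2.313, 0.007])]
```

```bash
python3 -m jog '{"claw":[1,1],"xyz":[[0.03,-0.5,0],[0,0,0]],"twist":[[0,0,0],[0,0,0]]}' | head -2; python3 -c "
from h import *
import pickle
im=snap('wrist','w_ob.png'); pickle.dump(im,open('w_ob.pkl','wb'))
for l in ['lid_square','jar_oblong']: print(l,optics.boxes_of('wrist',l))"
python3 -m jog '{"claw":[1,1,1,1,1],"xyz":[[0,-0.6,0],[0,-0.6,0],[0,-0.6,0],[0,0,0],[0,0,0]],"twist":[[0,0,0],[0,0,0],[0,0,0],[0,0,0],[0,0,0]]}'|head -2;  python3 -c "
from h import *
import pickle
im=snap('wrist','w_rd.png'); pickle.dump(im,open('w_rd.pkl','wb'))
for l in ['lid_oblong','jar_round']: print(l,optics.boxes_of('wrist',l))
a=cv2.imread('pics/w_ob.png');b=cv2.imread('pics/w_rd.png');cv2.imwrite('pics/two.png',cv2.resize(np.hstack([a,b]),(800,300)))"
```

```text
clock: 3.15
eef_pos: [496.3, -16.3, 300.3]
lid_square [{'rect': [233.6, 125.8, 84.5, 85.4], 'score': 0.63}]
jar_oblong [{'rect': [239.4, 108.3, 82.4, 106.6], 'score': 0.57}]
clock: 3.92
eef_pos: [496.4, 156.4, 300.2]
lid_oblong [{'rect': [215.4, 125.9, 90.6, 107.2], 'score': 0.77}, {'rect': [0.0, 132.7, 20.8, 16.3], 'score': 0.5}]
jar_round [{'rect': [223.3, 128.8, 84.4, 88.5], 'score': 0.78}]
```

View pics/two.png

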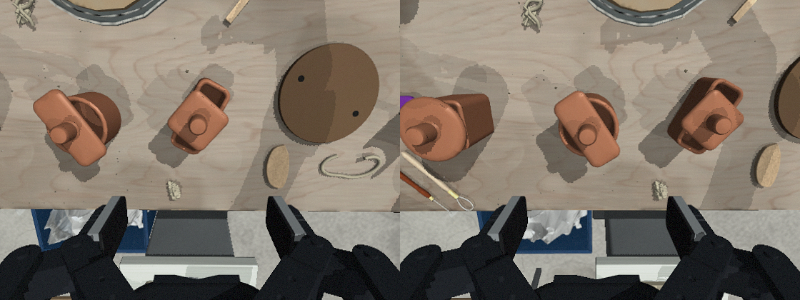

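```bash
cat >> h.py <<'E'
from scipy.optimize import minimize
K=3
def tmask(im):
    c=cv2.resize(im['color'],None,fx=K,fy=K,interpolation=cv2.INTER_CUBIC); h=cv2.cvtColor(c,cv2.COLOR_RGB2HSV)
    m=((h[...,0]<13)|(h[...,0]>175))&(h[...,1]>95)&(h[...,2]>40)
    m=m.astype(np.uint8); m=cv2.morphologyEx(m,cv2.MORPH_OPEN,np.ones((5,5)));return cv2.morphologyEx(m,cv2.MORPH_CLOSE,np.ones((9,9)))
t=np.linspace(0,2*np.pi,48,endpoint=False)
circ=lambda r:np.c_[r*np.cos(t),r*np.sin(t)]
rect=lambda a,b:np.array([[a,b],[-a,b],[-a,-b],[a,-b]])/2
OUT=dict(r=circ(47),s=rect(74,74),o=rect(54,118)); COV=dict(r=circ(46),s=rect(72,72),o=rect(52,116)); H=dict(r=80,s=100,o=68)
MOU=dict(r=circ(40),s=rect(60,60),o=rect(40,104))
def place(poly,x,y,a,z): 
    c,s=np.cos(a),np.sin(a); return np.c_[poly@[[c,s],[-s,c]]+[x,y],np.full(len(poly),z)]
def hull(im,img,pts):
    p=proj(im,np.vstack(pts))*K+(K-1)/2; cv2.fillConvexPoly(img,cv2.convexHull((p*16).round().astype(np.int32)),1,cv2.LINE_8,4)
def draw(im,jar=None,lid=None,shape=None):
    img=np.zeros((420*K,560*K),np.uint8)
    if jar: k,x,y,a=jar; hull(im,img,[place(OUT[k],x,y,a,0),place(OUT[k],x,y,a,H[k])])
    if lid:
        k,x,y,a,z=lid; hull(im,img,[place(COV[k],x,y,a,z+10),place(COV[k],x,y,a,z+20)]); hull(im,img,[place(circ(13),x,y,0,z+20),place(circ(13),x,y,0,z+46)])
    return img
def fit(im,jk,lk,p0,roi,z=None):
    "p=jar x,y,a, lid x,y,a (world); roi = u0,v0,u1,v1"
    m=tmask(im); u0,v0,u1,v1=[K*i for i in roi]; m=m[v0:v1,u0:u1]
    def cost(p):
        j=None if jk is None else (jk,*p[:3]); q=p[3:] if jk else p
        l=None if lk is None else (lk,*q[:3],H[jk] if z is None else z)
        return np.abs(draw(im,j,l)[v0:v1,u0:u1].astype(int)-m).sum()/K**2
    p=np.array(p0,float); n=len(p)
    for st in (8,3):
        S=np.vstack([p]+[p+np.eye(n)[i]*(st if i%3<2 else st*.03) for i in range(n)])
        p=minimize(cost,p,method='Nelder-Mead',options=dict(initial_simplex=S,maxiter=500,xatol=.05,fatol=.5)).x
    return p,cost(p),m.sum()/K**2
E
cat > f1.py <<'E'
from h import *
import pickle
A=pickle.load(open('w_ob.pkl','rb'));B=pickle.load(open('w_rd.pkl','rb'))
kob=unproj(A,(198*1.4,124*1.4),117.5)[0]; krd=unproj(B,(187*1.4,135*1.4),129.5)[0]; print(kob,krd)
vis=[]
for im,jk,lk,k,roi,a0 in [(A,'o','s',kob,(215,95,340,225),-.5),(B,'r','o',krd,(200,110,320,250),.5)]:
    best=min((fit(im,jk,lk,[k[0],k[1],a,k[0],k[1],a],roi) for a in (a0,-a0)),key=lambda r:r[1])
    p=best[0]; print(jk,lk,p.round(2),best[1:])
    c=cv2.resize(im['color'][:,:,::-1],None,fx=K,fy=K)
    for d in (draw(im,jar=(jk,*p[:3])),draw(im,lid=(lk,*p[3:],H[jk]))):
        cs,_=cv2.findContours(d,0,2); cv2.drawContours(c,cs,-1,(255,0,0),1)
    vis.append(cv2.resize(c[K*roi[1]:K*roi[1]+390,K*roi[0]:K*roi[0]+360],(400,433)))
cv2.imwrite('pics/fit1.png',np.hstack(vis))
E
python3 f1.py
```

```text
[505.94831484 -17.16210381 117.5       ] [493.75097698 169.55470043 129.5       ]
o s [503.13 -19.11   1.12 503.06 -16.95   0.83] (np.float64(471.1111111111111), np.float64(5983.777777777777))
r o [489.92 169.11   0.54 491.16 168.96  -1.02] (np.float64(477.6666666666667), np.float64(7053.888888888889))
```

View pics/fit1.png

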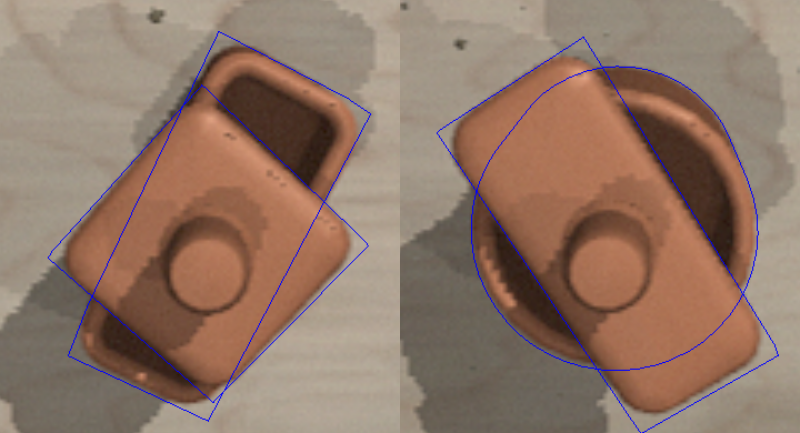

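```bash
cat >> h.py <<'E'
def rr(a,b,r=7):
    return np.vstack([circ(r)+[sx*(a/2-r),sy*(b/2-r)] for sx in(1,-1) for sy in(1,-1)])
OUT=dict(r=circ(47),s=rr(74,74),o=rr(54,118)); COV=dict(r=circ(46),s=rr(72,72),o=rr(52,116))
OUTi=dict(r=circ(44),s=rr(68,68),o=rr(48,112)); COVi=dict(r=circ(43),s=rr(66,66),o=rr(46,110))
def draw(im,jar=None,lid=None):
    img=np.zeros((420*K,560*K),np.uint8)
    if jar: k,x,y,a=jar; hull(im,img,[place(OUT[k],x,y,a,0),place(OUT[k],x,y,a,H[k]-3),place(OUTi[k],x,y,a,H[k])])
    if lid:
        k,x,y,a,z=lid; hull(im,img,[place(COV[k],x,y,a,z+13),place(COV[k],x,y,a,z+17),place(COVi[k],x,y,a,z+20),place(COVi[k],x,y,a,z+10)]); hull(im,img,[place(circ(13),x,y,0,z+20),place(circ(13),x,y,0,z+45),place(circ(9),x,y,0,z+49.5)])
    return img
E
sed -i "s/^cv2.imwrite.*/m=np.hstack(vis);cv2.imwrite('pics\/fit2.png',m)/; s/(255,0,0),1)/(255,0,0),1)\n    cs,_=cv2.findContours(tmask(im),0,2); cv2.drawContours(c,cs,-1,(0,255,0),1)\n    for q in proj(im,[[p[3],p[4],H[jk]+49.5]]): cv2.circle(c,tuple(int(i) for i in q*K+1),3,(255,255,255),-1)/" f1.py; python3 f1.py
```

```text
[505.94831484 -17.16210381 117.5       ] [493.75097698 169.55470043 129.5       ]
o s [502.82 -19.97   1.1  502.72 -16.7    0.83] (np.float64(294.22222222222223), np.float64(5983.777777777777))
r o [ 4.8930e+02  1.6938e+02  4.0000e-02  4.9111e+02  1.6963e+02 -1.0100e+00] (np.float64(302.3333333333333), np.float64(7053.888888888889))
```

View pics/fit2.png

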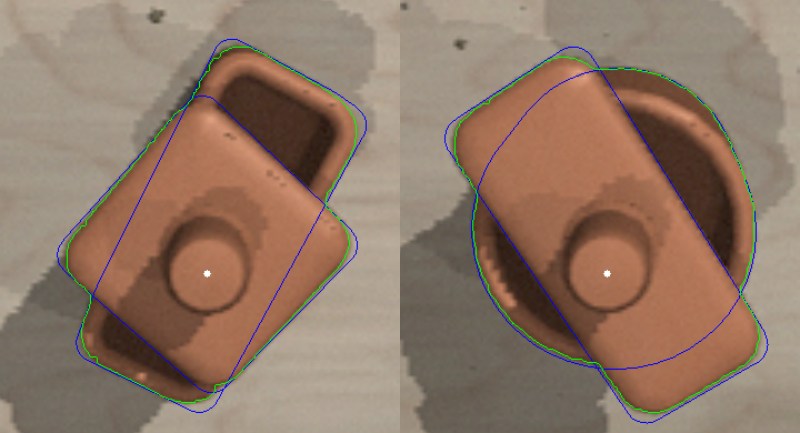

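```bash
python3 -m jog '{"claw":[1,1,1,1,1,1,0,0,0,0,0,0],"xyz":[[-0.053,-0.132,0.3],[0,0,0.5],[0,0,0.5],[0,0,0.4],[0,0,0.26],[0,0,0],[0,0,0],[0,0,0],[0,0,0],[0,0,0],[0,0,0],[0,0,0]],"twist":[[0,0,0],[0,0,0],[0,0,0],[0,0,0],[0,0,0],[0,0,0],[0,0,0],[0,0,0],[0,0,0],[0,0,0],[0,0,0],[0,0,0]]}'; python3 -c "
from h import *
import pickle
im=snap('wrist','g1.png')"
```

```text
clock: 5.58
eef_pos: [491.2, 171.8, 105.4]
tool_rot: [-3.141, -0.002, -0.0]
force: [-0.4, -0.7, 6.9]
width: 24.2
gripper_force: 58.7
```

View pics/g1.png

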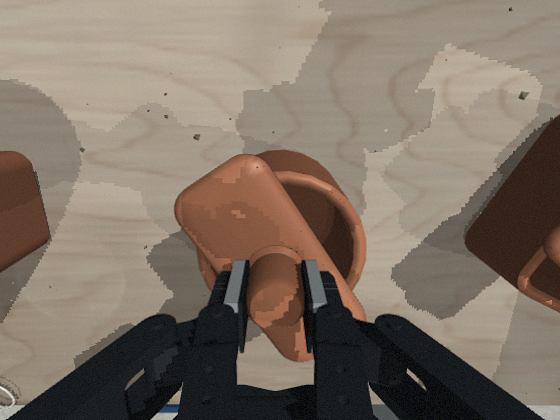

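```bash
python3 -m jog '{"claw":[0,0,0,0,0],"xyz":[[0,0,-0.2],[0,0,-0.4],[0,0,-0.2],[0,0,0],[0,0,0]],"twist":[[0,0,0],[0,0,0],[0,0,0],[0,0,0],[0,0,0]]}'; python3 -c "
from h import *
import pickle
im=snap('wrist','g2.png');pickle.dump(im,open('g2.pkl','wb'));sc=snap('side','g2s.png')
cv2.imwrite('pics/g2b.png',np.hstack([cv2.resize(im['color'][:,:,::-1],(400,300)),cv2.resize(sc['color'][130:280,190:390,::-1],(400,300))]))
print(plan([518,-233,160],1.0))"
```

```text
clock: 6.25
eef_pos: [490.1, 171.5, 183.6]
tool_rot: [3.141, 0.001, -0.0]
force: [0.2, -0.4, -2.1]
width: 23.8
gripper_force: 59.2
[[0.282, 4.045, 0.235], [-0.0001, 0.0008, -0.3183], ('after turn', [-3.252, 2.422, 0.232])]
```

View pics/g2b.png

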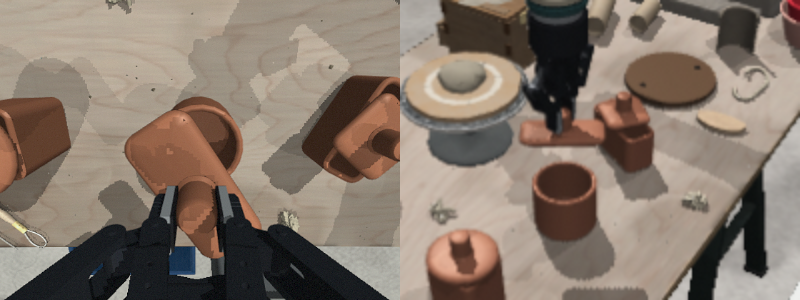

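```bash
python3 -m jog '{"claw":[0,0,0,0,0,0,0,0,0,0,0,0],"xyz":[[0.04,0.3,0],[0.04,0.5,0],[0.04,0.5,0],[0.04,0.5,0],[0.04,0.5,0],[0.04,0.5,0],[0.04,0.5,0],[0,0.45,0],[0,0.3,0],[0,0,0.4],[0,0,0.5],[0,0,0.35]],"twist":[[0,0,0],[0,0,0],[0,0,0],[0,0,0],[0,0,0],[0,0,0],[0,0,0],[0,0,0],[0,0,0],[0,0,0],[0,0,0],[0,0,0]]}'; python3 -m jog '{"claw":[0,0,0,0],"xyz":[[0,0,0.1],[0,0,0.05],[0,0,0.04],[0,0,0]],"twist":[[0,0,0],[0,0,0],[0,0,0],[0,0,0]]}'
```

```text
clock: 7.85
eef_pos: [517.1, -232.6, 56.3]
tool_rot: [-3.14, 0.003, -0.0]
force: [0.1, -0.1, -1.3]
width: 23.7
gripper_force: 59.2
clock: 8.35
eef_pos: [519.2, -233.4, 41.1]
tool_rot: [3.141, -0.001, -0.0]
force: [0.6, 0.1, -2.1]
width: 23.9
gripper_force: 59.2
```

```bash
python3 -m jog '{"claw":[0,0,0,0],"xyz":[[0,0,0.02],[0,0,0.02],[0,0,0],[0,0,0]],"twist":[[0,0,0],[0,0,0],[0,0,0],[0,0,0]]}'
```

```text
clock: 8.85
eef_pos: [519.1, -233.4, 37.5]
tool_rot: [3.141, -0.001, -0.0]
force: [-1.9, 0.5, 6.8]
width: 23.9
gripper_force: 60.2
```

```bash
python3 -m jog '{"claw":[0.6,1,1,1,1,1,1,1,1,1,1,1],"xyz":[[0,0,0],[0,0,0],[0,0,-0.3],[0,0,-0.6],[0,0,-0.6],[0,-0.3,-0.6],[0,-0.6,-0.5],[0,-0.6,0],[-0.1,-0.6,0],[-0.1,-0.6,0],[0,-0.6,0],[0,-0.6,0]],"twist":[[0,0,0],[0,0,0],[0,0,0],[0,0,0],[0,0,0],[0,0,0],[0,0,0],[0,0,0],[0,0,0],[0,0,0],[0,0,0],[0,0,0]]}'; python3 -m jog '{"claw":[1,1,1,1,1],"xyz":[[0,-0.6,0],[0,-0.5,0],[0,-0.2,0],[0,0,0],[0,0,0]],"twist":[[0,0,0],[0,0,0],[0,0,0],[0,0,0],[0,0,0]]}'
cat > f2.py <<'E'
from h import *
import pickle
im=snap('wrist','w2.png'); pickle.dump(im,open('w2.pkl','wb'))
l=optics.boxes_of('wrist','lid_round'); j=optics.boxes_of('wrist','jar_round'); q=optics.boxes_of('wrist','jar_square'); print(l,j,q)
cv2.imwrite('pics/w2c.png',cv2.resize(im['color'][60:330,:,::-1],(800,386)))
E
python3 f2.py
```

```text
clock: 10.35
eef_pos: [498.4, 144.5, 282.4]
tool_rot: [3.141, -0.001, -0.0]
force: [1.3, -0.3, 0.3]
width: 85.4
gripper_force: 0.0
clock: 10.98
eef_pos: [499.2, 270.2, 282.0]
tool_rot: [3.14, 0.0, -0.003]
force: [0.9, -0.8, 0.4]
width: 85.6
gripper_force: 0.0
[{'rect': [103.1, 141.5, 100.2, 93.6], 'score': 0.65}] [{'rect': [320.0, 134.9, 101.1, 92.3], 'score': 0.82}, {'rect': [467.5, 109.0, 91.7, 114.1], 'score': 0.16}] [{'rect': [153.5, 133.9, 59.1, 79.7], 'score': 0.68}]
```

View pics/w2c.png

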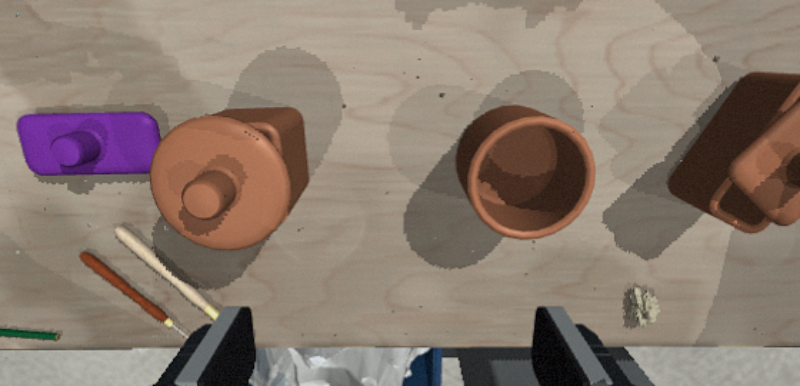

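```bash
cat > f3.py <<'E'
from h import *
import pickle
im=pickle.load(open('w2.pkl','rb'))
k=unproj(im,(143.5,198.6),149.5)[0]; j=unproj(im,(372,184.6),80)[0]; print(k,j)
r1=fit(im,'r',None,[j[0],j[1],0],(305,120,435,240)); print(r1)
r2=fit(im,'s','r',[k[0],k[1],.1,k[0],k[1],0],(100,125,225,245)); print(r2[0].round(2),r2[1:])
c=cv2.resize(im['color'][:,:,::-1],None,fx=K,fy=K)
for d in (draw(im,jar=('r',*r1[0])),draw(im,jar=('s',*r2[0][:3])),draw(im,lid=('r',*r2[0][3:],100))):
    cs,_=cv2.findContours(d,0,2); cv2.drawContours(c,cs,-1,(255,0,0),2)
for m,p,z in (('r',r1[0],80),('s',r2[0][:3],100)):
    cv2.polylines(c,[(proj(im,place(MOU[m],*p,z))*K+1).astype(int)],True,(0,255,0),2)
cv2.imwrite('pics/fit3.png',cv2.resize(c[330:760,250:1350],(800,313)))
E
python3 f3.py
```

```text
[498.78160161 381.43904064 149.5       ] [492.52164232 169.54547194  80.        ]
(array([4.90305287e+02, 1.69200504e+02, 7.38157381e-02]), np.float64(269.3333333333333), np.float64(6911.0))
[4.9732e+02 3.8548e+02 3.0000e-02 4.9788e+02 3.8284e+02 1.3000e-01] (np.float64(209.66666666666666), np.float64(8763.333333333334))
```

View pics/fit3.png

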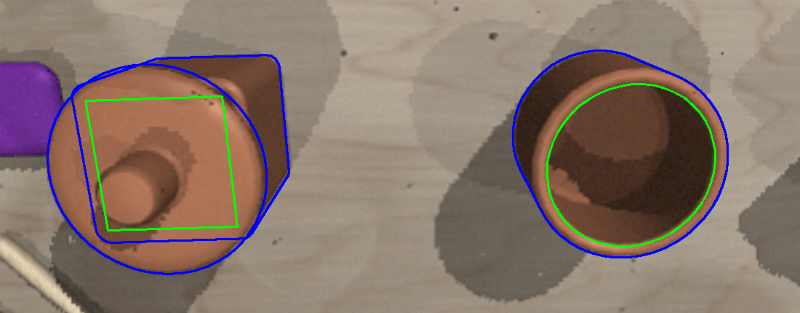

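```bash
python3 -m jog '{"claw":[1,1,1,1,1,1,1,1,1],"xyz":[[-0.01,-0.6,0],[0,-0.521,0.1],[0,0,0.4],[0,0,0.4],[0,0,0.35],[0,0,0.2],[0,0,0.1],[0,0,0],[0,0,0]],"twist":[[0,0,0],[0,0,0],[0,0,0],[0,0,0],[0,0,0],[0,0,0],[0,0,0],[0,0,0],[0,0,0]]}'
```

```text
clock: 12.3
eef_pos: [498.4, 385.2, 128.3]
tool_rot: [-3.14, -0.002, -0.0]
force: [0.5, -0.0, 0.3]
width: 85.4
gripper_force: 0.0
```

```bash
python3 -m jog '{"claw":[1,1,0,0,0,0,0],"xyz":[[0,0.027,0.035],[0,0,0],[0,0,0],[0,0,0],[0,0,0],[0,0,0],[0,0,0]],"twist":[[0,0,0],[0,0,0],[0,0,0],[0,0,0],[0,0,0],[0,0,0],[0,0,0]]}';python3 -m jog '{"claw":[0,0,0,0,0],"xyz":[[0,0,-0.2],[0,0,-0.4],[0,0,-0.2],[0,0,0],[0,0,0]],"twist":[[0,0,0],[0,0,0],[0,0,0],[0,0,0],[0,0,0]]}'
cat > held.py <<'E'
# fit the held lid seen by the wrist camera: lid x,y relative to TCP
from h import *
import sys
im=snap('wrist',sys.argv[1]+'.png'); s=readout.read_state(); e=s['eef_pos']; z=e[2]-25.5
m=tmask(im)
p,c,n=fit(im,None,sys.argv[2],[e[0],e[1],float(sys.argv[3])],[int(v) for v in sys.argv[4].split(',')],z=z)
print('held rel tcp',(p[:2]-e[:2]).round(2),'yaw',p[2].round(3),c,n,'tcp',e.round(1),s['tool_rot'].round(3))
o=cv2.resize(im['color'][:,:,::-1],None,fx=K,fy=K)
cs,_=cv2.findContours(draw(im,lid=(sys.argv[2],*p,z)),0,2); cv2.drawContours(o,cs,-1,(255,0,0),2)
cs,_=cv2.findContours(m,0,2); cv2.drawContours(o,cs,-1,(0,255,0),2)
cv2.imwrite('pics/'+sys.argv[1]+'f.png',cv2.resize(o,(560,420)))
E
python3 held.py h1 r 0 150,130,420,260
```

```text
clock: 13.18
eef_pos: [497.9, 382.5, 124.1]
tool_rot: [-3.141, -0.001, -0.0]
force: [0.1, 1.5, 2.4]
width: 23.5
gripper_force: 58.9
clock: 13.8
eef_pos: [497.0, 381.4, 202.3]
tool_rot: [3.14, 0.002, -0.0]
force: [0.8, 0.1, -2.6]
width: 23.9
gripper_force: 59.1
held rel tcp [9.92 1.82] yaw -0.439 3694.5555555555557 14910.555555555555 tcp [496.9 381.3 202.1] [ 3.14e+00  2.00e-03 -0.00e+00]
```

View pics/h1f.png

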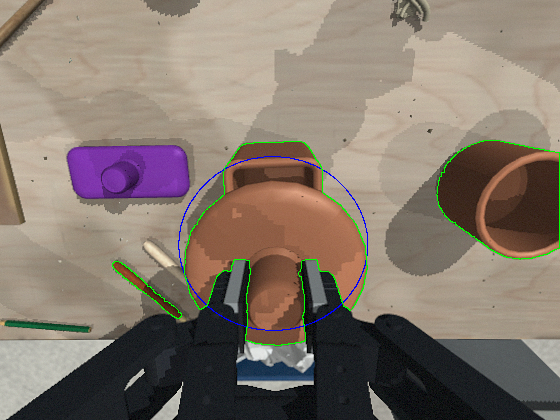

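```bash
python3 -m jog '{"claw":[0,0,0,0,0],"xyz":[[0,0.5,0],[0,0.5,0],[0,0.1,0],[0,0,0],[0,0,0]],"twist":[[0,0,0],[0,0,0],[0,0,0],[0,0,0],[0,0,0]]}'|head -2; python3 held.py h2 r 0 170,130,380,258
```

```text
clock: 14.48
eef_pos: [497.4, 274.1, 203.4]
held rel tcp [-1.39  0.11] yaw 0.175 6850.666666666667 17651.666666666668 tcp [497.3 274.2 203.5] [-3.14e+00  0.00e+00  2.00e-03]
```

View pics/h2f.png

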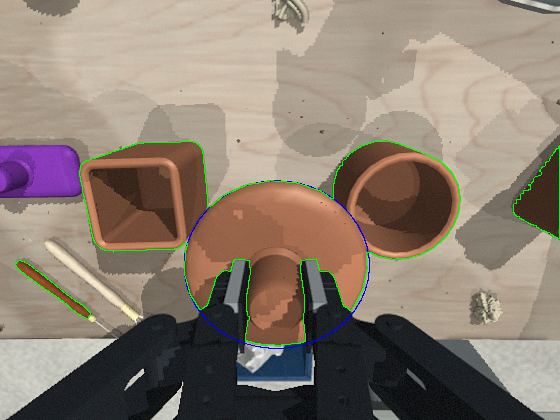

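Run:
```python
from h import *
im=optics.get_image('wrist')
print(fit(im,'r',None,[490,169,0],(368,130,480,262)))
p=fit(im,'s',None,[497,385,.05],(60,125,186,262)); print(p)
p2=fit(im,'s',None,[497,385,.05],(60,125,215,180)); print(p2)
c=cv2.resize(im['color'][:,:,::-1],None,fx=K,fy=K)
cv2.polylines(c,[(proj(im,place(MOU['s'],*p[0],100))*K+1).astype(int)],True,(0,255,0),2)
cv2.polylines(c,[(proj(im,place(MOU['r'],490.3,169.2,0,80))*K+1).astype(int)],True,(0,255,0),2)
cv2.imwrite('pics/mou.png',cv2.resize(c[360:800,200:1440],(800,284)))
print(plan([492,169.2,204]))
```

```text
(array([4.90392790e+02, 1.69626373e+02, 9.67430771e-02]), np.float64(87.0), np.float64(8893.333333333334))
(array([4.97696322e+02, 3.82868394e+02, 6.26521696e-02]), np.float64(272.22222222222223), np.float64(10138.888888888889))
(array([4.96797541e+02, 3.84632864e+02, 5.56285213e-02]), np.float64(154.77777777777777), np.float64(3996.3333333333335))
[[-0.056, 1.048, -0.006]]
```

View pics/mou.png

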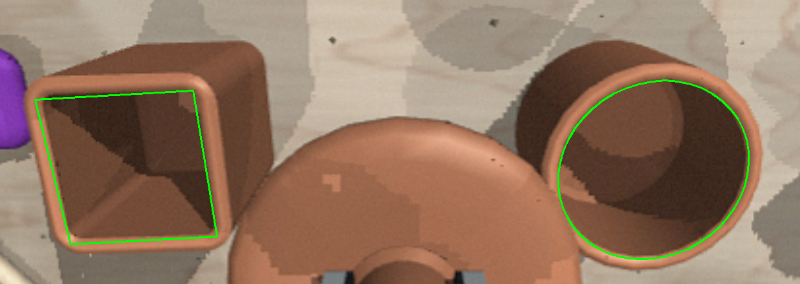

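```bash
python3 -m jog '{"claw":[0,0,0,0,0,0,0,0],"xyz":[[-0.03,0.5,0],[-0.028,0.45,0],[0,0.08,0],[0,0,0.4],[0,0,0.4],[0,0,0.1],[0,0,0],[0,0,0]],"twist":[[0,0,0],[0,0,0],[0,0,0],[0,0,0],[0,0,0],[0,0,0],[0,0,0],[0,0,0]]}'
```

```text
clock: 15.58
eef_pos: [493.0, 170.1, 115.0]
tool_rot: [-3.14, -0.003, 0.0]
force: [0.3, 0.0, -1.8]
width: 24.3
gripper_force: 59.6
```

```bash
python3 -m jog '{"claw":[0,0,0,0,0,0],"xyz":[[-0.015,0.008,0],[0,0,0.08],[0,0,0.06],[0,0,0.05],[0,0,0],[0,0,0]],"twist":[[0,0,0],[0,0,0],[0,0,0],[0,0,0],[0,0,0],[0,0,0]]}'
```

```text
clock: 16.32
eef_pos: [490.4, 168.4, 94.6]
tool_rot: [3.142, 0.0, -0.0]
force: [0.3, -0.6, -1.3]
width: 24.2
gripper_force: 59.6
```

```bash
python3 -m jog '{"claw":[0,0.6,1,1,1,1,1,1,1,1,1,1],"xyz":[[0,0,0.008],[0,0,0],[0,0,0],[0,0,-0.3],[0,0,-0.6],[0,0,-0.6],[0,0.5,-0.4],[0,0.5,0],[0.05,0.5,0],[0.05,0.3,0],[0,0,0],[0,0,0]],"twist":[[0,0,0],[0,0,0],[0,0,0],[0,0,0],[0,0,0],[0,0,0],[0,0,0],[0,0,0],[0,0,0],[0,0,0],[0,0,0],[0,0,0]]}'
python3 - <<'E'
from h import *
import pickle
im=snap('wrist','w4.png');pickle.dump(im,open('w4.pkl','wb'));sd=snap('side')
p=fit(im,'o','s',[502,-18,1.1,502.7,-16.7,.83],(205,95,350,235));print(p[0].round(2),p[1:],p[0][2])
cv2.imwrite('pics/w4c.png',np.hstack([cv2.resize(im['color'][:,:,::-1],(400,300)),cv2.resize(sd['color'][130:280,190:390,::-1],(400,300))]))
print(plan([502.7,-16.7,93]))
E
```

```text
clock: 17.82
eef_pos: [500.2, -9.4, 283.0]
tool_rot: [-3.141, 0.0, 0.001]
force: [-0.8, 0.7, -0.3]
width: 85.1
gripper_force: 0.0
[502.91 -19.72   1.11 502.6  -16.43   0.84] (np.float64(339.3333333333333), np.float64(6483.0)) 1.1075247785706235
[[0.024, 0.08, 1.9]]
```

View pics/w4c.png

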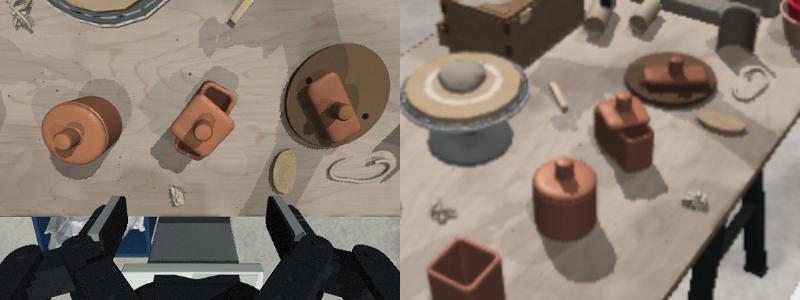

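```bash
python3 -m jog '{"claw":[1,1,1,1,1,1,1],"xyz":[[0.024,0.07,0.3],[0,0,0.5],[0,0,0.5],[0,0,0.35],[0,0,0.22],[0,0,0],[0,0,0]],"twist":[[0,0,0],[0,0,0],[0,0,0],[0,0,0],[0,0,0],[0,0,0],[0,0,0]]}'; python3 -c "
from h import *
print(plan([502.6,-16.5,92.5]),readout.read_state()['qpos'])"
```

```text
clock: 18.8
eef_pos: [503.5, -16.6, 96.7]
tool_rot: [-3.141, -0.001, 0.001]
force: [-0.1, 0.5, 0.5]
width: 85.4
gripper_force: 0.0
[[-0.009, -0.001, 0.042]] [ 0.07781498  0.63371187 -0.14795478  2.03899708  0.18949329  0.48009213
 -1.77980283]
```

```bash
python3 -m jog '{"claw":[1,1,0,0,0,0,0],"xyz":[[-0.009,0,0.042],[0,0,0],[0,0,0],[0,0,0],[0,0,0],[0,0,0],[0,0,0]],"twist":[[0,0,0],[0,0,0],[0,0,0],[0,0,0],[0,0,0],[0,0,0],[0,0,0]]}';python3 -m jog '{"claw":[0,0,0,0,0,0,0,0,0,0,0,0],"xyz":[[0,0,-0.2],[0,0,-0.5],[0,0,-0.5],[0,-0.3,-0.1],[0,-0.5,0],[0,-0.5,0],[0,-0.5,0],[0,-0.5,0],[0,-0.4,0],[0,-0.2,0],[0,0,0],[0,0,0]],"twist":[[0,0,0],[0,0,0],[0,0,0],[0,0,0],[0,0,0],[0,0,0],[0,0,0],[0,0,0],[0,0,0],[0,0,0],[0,0,0],[0,0,0]]}'; python3 held.py h3 s 0.84 150,110,420,258
```

```text
clock: 19.68
eef_pos: [502.0, -17.5, 92.1]
tool_rot: [3.141, -0.0, -0.0]
force: [-0.8, 0.2, 5.7]
width: 23.5
gripper_force: 58.8
clock: 21.18
eef_pos: [502.2, 269.9, 221.4]
tool_rot: [3.139, 0.001, -0.003]
force: [0.1, 0.8, -2.3]
width: 23.9
gripper_force: 59.3
held rel tcp [ 17.34 -31.86] yaw 1.977 10239.888888888889 21882.777777777777 tcp [502.4 269.8 221.6] [ 3.14e+00  0.00e+00 -3.00e-03]
```

View pics/h3f.png

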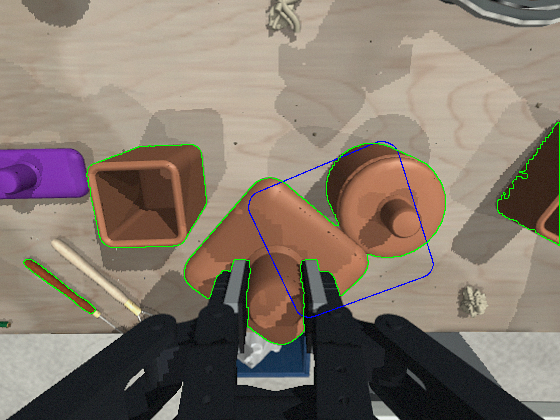

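```bash
python3 held.py h4 s 0.84 180,165,326,258
python3 - <<'E'
from h import *
im=optics.get_image('wrist')
p=fit(im,'s',None,[497,384,.05],(75,130,208,232)); print(p)
m=tmask(im);c=cv2.resize(im['color'][:,:,::-1],None,fx=K,fy=K)
cs,_=cv2.findContours(draw(im,jar=('s',*p[0])),0,2); cv2.drawContours(c,cs,-1,(255,0,0),1)
cv2.polylines(c,[(proj(im,place(MOU['s'],*p[0],100))*K+1).astype(int)],True,(0,255,0),1)
f=cv2.resize(cv2.imread('pics/h4f.png'),None,fx=1.5,fy=1.5)[200:520,230:630]
cv2.imwrite('pics/sqj.png',np.hstack([c[390:770,240:640],cv2.resize(f,(400,380))]))
E
```

```text
held rel tcp [-0.5   0.36] yaw 0.856 1656.3333333333333 8743.222222222223 tcp [502.4 270.1 221.7] [ 3.14e+00  0.00e+00 -3.00e-03]
(array([4.96987603e+02, 3.83327931e+02, 4.22724549e-02]), np.float64(284.77777777777777), np.float64(9015.666666666666))
```

View pics/sqj.png

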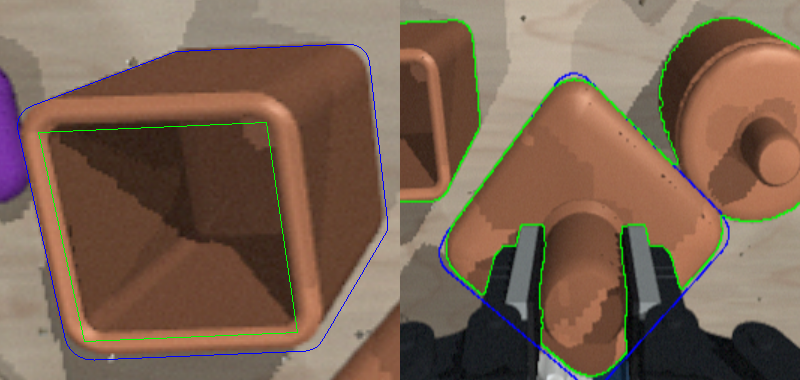

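```bash
python3 -m jog '{"claw":[0,0,0,0,0,0,0],"xyz":[[0,0,0],[0,0,0],[0,0,0],[0,0,0],[0,0,0],[0,0,0],[0,0,0]],"twist":[[0,0,-0.049],[0,0,-0.049],[0,0,-0.049],[0,0,-0.049],[0,0,-0.049],[0,0,0],[0,0,0]]}'; python3 -c "
from h import *
print(plan([497.9,382.5,221],.77))"
```

```text
clock: 22.2
eef_pos: [502.2, 271.8, 221.8]
tool_rot: [3.141, 0.0, 0.766]
force: [0.7, 0.3, -1.3]
width: 23.6
gripper_force: 59.3
[[0.736, -0.827, 0.008], [0.0001, 0.0, -0.0013], ('after turn', [0.74, -0.824, 0.008])]
```

```bash
python3 -m jog '{"claw":[0,0,0,0,0,0,0,0],"xyz":[[0.3,-0.35,0],[0.3,-0.33,0],[0.136,-0.145,0],[0,0,0.35],[0,0,0.35],[0,0,0.13],[0,0,0],[0,0,0]],"twist":[[0,0,0],[0,0,0],[0,0,0],[0,0,0],[0,0,0],[0,0,0],[0,0,0],[0,0,0]]}'; python3 -c "
from h import *
print(plan([497.9,382.5,135],.77))
im=snap('wrist','p1.png')"
```

```text
clock: 23.2
eef_pos: [498.3, 383.7, 140.2]
tool_rot: [3.141, -0.003, 0.769]
force: [-0.6, 0.1, -1.6]
width: 23.8
gripper_force: 59.4
[[-0.011, 0.006, 0.052], [0.0001, -0.0008, -0.0003], ('after turn', [-0.011, 0.006, 0.052])]
```

View pics/p1.png

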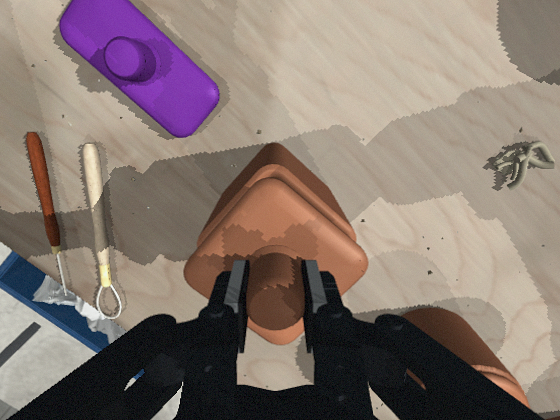

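```bash
python3 -m jog '{"claw":[0,0,0,0,0,0,0],"xyz":[[-0.011,0.006,0],[0,0,0.1],[0,0,0.06],[0,0,0.05],[0,0,0.045],[0,0,0],[0,0,0]],"twist":[[0,0,0],[0,0,0],[0,0,0],[0,0,0],[0,0,0],[0,0,0],[0,0,0]]}'
```

```text
clock: 24.12
eef_pos: [496.9, 381.9, 114.2]
tool_rot: [3.141, -0.0, 0.77]
force: [-1.8, -0.6, 5.9]
width: 24.1
gripper_force: 60.2
```

```bash
python3 -m jog '{"claw":[0.6,1,1,1,1,1,1],"xyz":[[0,0,0],[0,0,0],[0,0,-0.3],[0,0,-0.6],[0,0,-0.6],[0,0,-0.1],[0,0,0]],"twist":[[0,0,0],[0,0,0],[0,0,0],[0,0,0],[0,0,-0.04],[0,0,-0.04],[0,0,0]]}'
python3 - <<'E'
from h import *
import pickle
im=snap('wrist','w5.png');sd=snap('side')
cv2.imwrite('pics/w5c.png',np.hstack([cv2.resize(im['color'][:,:,::-1],(400,300)),cv2.resize(sd['color'][190:340,150:350,::-1],(400,300))]))
E
python3 -m jog '{"claw":[1,1,1,1,1,1,1,1,1,1,1],"xyz":[[-0.3,0.2,0],[-0.47,0.317,0],[-0.47,0.317,0],[-0.47,0.317,0],[-0.47,0.317,0],[-0.47,0.317,0],[-0.47,0.317,0],[-0.47,0.317,0],[-0.47,0.317,0],[0,0,0],[0,0,0]],"twist":[[0,0,0],[0,0,0],[0,0,0],[0,0,0],[0,0,0],[0,0,0],[0,0,0],[0,0,0],[0,0,0],[0,0,0],[0,0,0]]}'
python3 - <<'E'
from h import *
import pickle
im=snap('wrist','w6.png');pickle.dump(im,open('w6.pkl','wb'))
print(proj(im,[[519,-233,61.5],[503,-19,68]]))
E
```

```text
clock: 25.0
eef_pos: [497.5, 382.2, 274.3]
tool_rot: [3.141, -0.002, 1.019]
force: [0.1, 0.0, -0.6]
width: 85.3
gripper_force: 0.0
clock: 26.48
eef_pos: [517.5, -106.6, 272.2]
tool_rot: [-3.139, -0.0, 1.02]
force: [-0.5, -0.4, -0.9]
width: 85.1
gripper_force: 0.0
[[333.23211834 267.26888055]
 [215.86071599 111.59609685]]
```

View pics/w5c.png

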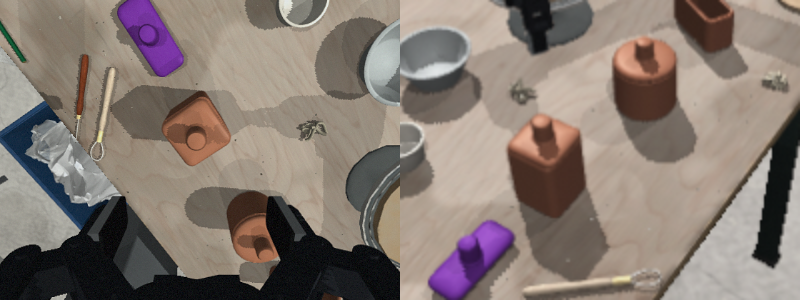

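Run:
```python
from h import *
import pickle
im=pickle.load(open('w6.pkl','rb'))
q=proj(im,place(OUT['o'],503,-19,1.1,0)); q2=proj(im,place(OUT['o'],503,-19,1.1,68)); a=np.vstack([q,q2]); print(a.min(0),a.max(0))
u0,v0=a.min(0)-12; u1,v1=a.max(0)+12; roi=[int(max(0,i)) for i in (u0,v0,u1,v1)]
p=fit(im,'o',None,[503,-19,1.1],roi); print(p)
lid=fit(im,None,'o',[519,-233.4,-1.01],(260,190,420,330),z=12); print(lid)
# mouth: dark interior / rim cue: score of mouth outline gradient
g=cv2.GaussianBlur(cv2.cvtColor(im['color'],cv2.COLOR_RGB2GRAY).astype(np.float32),(0,0),1); gx,gy=cv2.Sobel(g,3,1,0),cv2.Sobel(g,3,0,1)
def edge(p):
    P=[]
    for s in (1,-1):
        for w in np.linspace(-.8,.8,25): P+= [[20*s,52*w],[20*w,52*s]]
    P=np.array(P); u=proj(im,place(P,*p,66)); v=proj(im,place(P*1.03,*p,66)); n=(v-u); n/=np.linalg.norm(n,axis=1,keepdims=True)
    f=lambda G:cv2.remap(G.astype(np.float32),u[:,0].astype(np.float32),u[:,1].astype(np.float32),1).ravel()
    return -(f(gx)*n[:,0]+f(gy)*n[:,1]).mean()
r=min((minimize(edge,[p[0][0]+dx,p[0][1]+dy,p[0][2]],method='Nelder-Mead',options=dict(initial_simplex=[[p[0][0]+dx,p[0][1]+dy,p[0][2]],[p[0][0]+dx+2,p[0][1]+dy,p[0][2]],[p[0][0]+dx,p[0][1]+dy+2,p[0][2]],[p[0][0]+dx,p[0][1]+dy,p[0][2]+.03]])) for dx in(-2,0,2) for dy in (-2,0,2)),key=lambda r:r.fun)
print('mouth',r.x,r.fun,edge(p[0])); print(plan([519.1,-233.4,200],1.02))
```

```text
[152.16117646  77.61844489] [277.47236449 143.52998867]
(array([503.21917419, -19.42537581,   1.09442317]), np.float64(244.0), np.float64(6572.333333333333))
(array([ 518.87148307, -231.64774311,   -0.99252791]), np.float64(166.22222222222223), np.float64(3471.0))
mouth [503.68250195 -19.39959983   1.09001953] -118.32268297210722 -114.69293062359971
[[-1.082, 0.679, 0.724], [-0.0006, -0.0002, 0.0006], ('after turn', [-1.081, 0.68, 0.725])]
```

```bash
python3 -m jog '{"claw":[1,1,1,1,1,1,1,1,1],"xyz":[[-0.45,0.28,0],[-0.45,0.28,0.3],[-0.175,0.115,0.4],[0,0,0.5],[0,0,0.5],[0,0,0.35],[0,0,0.2],[0,0,0],[0,0,0]],"twist":[[0,0,0],[0,0,0],[0,0,0],[0,0,0],[0,0,0],[0,0,0],[0,0,0],[0,0,0],[0,0,0]]}'; python3 -c "
from h import *
print(plan([519,-232.7,36.3],1.02))"
```

```text
clock: 27.65
eef_pos: [520.5, -233.2, 49.0]
tool_rot: [3.141, -0.001, 1.022]
force: [-0.3, 0.0, -0.3]
width: 85.5
gripper_force: 0.0
[[-0.004, -0.015, 0.127], [0.0003, -0.0002, 0.0008], ('after turn', [-0.004, -0.015, 0.127])]
```

Then close, lift, and turn back to yaw 0 (twist +0.3247, 6 rows).

```bash
python3 -m jog '{"claw":[1,1,1,0,0,0,0,0],"xyz":[[-0.004,-0.015,0.1],[0,0,0.027],[0,0,0],[0,0,0],[0,0,0],[0,0,0],[0,0,0],[0,0,0]],"twist":[[0,0,0],[0,0,0],[0,0,0],[0,0,0],[0,0,0],[0,0,0],[0,0,0],[0,0,0]]}'; python3 -m jog '{"claw":[0,0,0,0,0,0,0,0,0,0,0],"xyz":[[0,0,-0.2],[0,0,-0.5],[0,0,-0.5],[0,0,-0.3],[0,0,0],[0,0,0],[0,0,0],[0,0,0],[0,0,0],[0,0,0],[0,0,0]],"twist":[[0,0,0],[0,0,0],[0,0,0],[0,0,0.054],[0,0,0.054],[0,0,0.054],[0,0,0.054],[0,0,0.054],[0,0,0.055],[0,0,0],[0,0,0]]}'; python3 -c "
from h import *
print(plan([519,-120,186],0))"
```

```text
clock: 28.65
eef_pos: [518.0, -233.8, 35.9]
tool_rot: [3.141, 0.0, 1.021]
force: [-0.9, 0.5, 4.6]
width: 23.6
gripper_force: 59.0
clock: 30.02
eef_pos: [517.9, -233.6, 185.3]
tool_rot: [-3.141, 0.0, 0.003]
force: [-0.0, 1.6, -1.2]
width: 24.1
gripper_force: 59.2
[[0.015, -1.136, -0.007], [-0.0001, 0.0001, 0.001], ('after turn', [0.011, -1.136, -0.007])]
```

```bash
python3 held.py h5 o 1.12 150,130,400,258; python3 held.py h6 o 1.07 185,150,400,250
```

```text
held rel tcp [0.38 0.91] yaw 1.134 382.6666666666667 11254.444444444445 tcp [ 517.9 -233.7  185.4] [-3.141e+00  0.000e+00  2.000e-03]
held rel tcp [0.44 0.85] yaw 1.134 281.55555555555554 10289.222222222223 tcp [ 517.9 -233.7  185.4] [-3.141e+00  0.000e+00  2.000e-03]
```

```bash
python3 -m jog '{"claw":[0,0,0,0,0,0,0,0,0,0,0],"xyz":[[-0.03,-0.3,0],[-0.04,-0.5,0],[-0.04,-0.5,0],[-0.038,-0.5,0],[0,-0.336,0],[0,0,0],[0,0,0.3],[0,0,0.3],[0,0,0.18],[0,0,0],[0,0,0]],"twist":[[0,0,0],[0,0,0],[0,0,0],[0,0,0],[0,0,0],[0,0,0.0134],[0,0,0],[0,0,0],[0,0,0],[0,0,0],[0,0,0]]}'; python3 -c "
from h import *
print(plan([503.1,-20.1,102],-.04))"
```

```text
clock: 31.5
eef_pos: [503.8, -20.8, 108.2]
tool_rot: [3.141, -0.001, -0.043]
force: [0.4, 0.0, -2.0]
width: 23.8
gripper_force: 59.2
[[-0.007, -0.007, 0.062], [0.0, -0.0004, -0.0009], ('after turn', [-0.007, -0.007, 0.062])]
```

```bash
python3 -m jog '{"claw":[0,0,0,0,0,0,0],"xyz":[[-0.007,-0.007,0.06],[0,0,0.08],[0,0,0.06],[0,0,0.05],[0,0,0.012],[0,0,0],[0,0,0]],"twist":[[0,0,0],[0,0,0],[0,0,0],[0,0,0],[0,0,0],[0,0,0],[0,0,0]]}'
```

```text
clock: 32.38
eef_pos: [502.4, -19.3, 81.8]
tool_rot: [3.141, -0.0, -0.042]
force: [-2.0, -0.2, 5.8]
width: 24.1
gripper_force: 60.0
```

```bash
python3 -m jog '{"claw":[0.6,1,1,1,1,1,1,1,1,1,1,1],"xyz":[[0,0,0],[0,0,0],[0,0,-0.3],[0,0,-0.6],[0,0,-0.6],[0,0,-0.5],[0,-0.4,0],[0,-0.5,0],[0,-0.5,0],[0,-0.3,0],[0,0,0],[0,0,0]],"twist":[[0,0,0],[0,0,0],[0,0,0],[0,0,0],[0,0,0],[0,0,0],[0,0,0],[0,0,0],[0,0,0],[0,0,0],[0,0,0],[0,0,0]]}'
python3 - <<'E'
from h import *
im=snap('wrist','end.png')
for k,p in (('r',(490.4,169.3,0)),('s',(497.5,383,.045)),('o',(503.5,-19.4,1.092))):
    a=np.vstack([proj(im,place(OUT[k],*p,0)),proj(im,place(OUT[k],*p,H[k]+45))]); u0,v0=a.min(0)-12;u1,v1=a.max(0)+12
    roi=[int(max(0,i)) for i in (u0,v0,min(u1,560),v1)]
    for z in (H[k]-10,H[k]-5,H[k]):
        f=fit(im,k,k,[*p,*p],roi,z=z); print(k,roi,'lid z-rim',z-H[k],f[0].round(2),round(f[1]))
    for c in ('scene','side','wrist'): optics.get_image(c); print(c,[(l,[np.round(b['rect']).tolist() for b in optics.boxes_of(c,l)[:1]]) for l in ('lid_'+{'r':'round','s':'square','o':'oblong'}[k],'jar_'+{'r':'round','s':'square','o':'oblong'}[k])])
E
```

```text
clock: 33.88
eef_pos: [509.6, 149.3, 281.1]
tool_rot: [3.14, 0.001, -0.043]
force: [0.3, 0.7, 0.3]
width: 85.2
gripper_force: 0.0
r [192, 130, 317, 268] lid z-rim -10 [4.8885e+02 1.6961e+02 1.6000e-01 4.9149e+02 1.6901e+02 4.0000e-02] 91
r [192, 130, 317, 268] lid z-rim -5 [4.8882e+02 1.6959e+02 1.7000e-01 4.9367e+02 1.6827e+02 4.0000e-02] 170
r [192, 130, 317, 268] lid z-rim 0 [4.8887e+02 1.6966e+02 1.2000e-01 4.9592e+02 1.6780e+02 9.0000e-02] 266
scene [('lid_round', [[265.0, 210.0, 31.0, 23.0]]), ('jar_round', [[260.0, 228.0, 31.0, 30.0]])]
side [('lid_round', [[257.0, 210.0, 34.0, 23.0]]), ('jar_round', [[257.0, 224.0, 30.0, 25.0]])]
wrist [('lid_round', [[214.0, 153.0, 88.0, 85.0]]), ('jar_round', [[217.0, 143.0, 81.0, 33.0]])]
s [0, 137, 138, 273] lid z-rim -10 [4.9753e+02 3.8737e+02 9.0000e-02 4.9857e+02 3.8111e+02 5.0000e-02] 201
s [0, 137, 138, 273] lid z-rim -5 [4.9749e+02 3.8734e+02 9.0000e-02 5.0060e+02 3.7707e+02 6.0000e-02] 208
s [0, 137, 138, 273] lid z-rim 0 [4.9694e+02 3.8756e+02 7.0000e-02 5.0402e+02 3.7246e+02 1.4000e-01] 251
scene [('lid_square', [[195.0, 236.0, 33.0, 24.0]]), ('jar_square', [[192.0, 247.0, 38.0, 40.0]])]
side [('lid_square', [[204.0, 248.0, 33.0, 24.0]]), ('jar_square', [[206.0, 261.0, 36.0, 37.0]])]
wrist [('lid_square', [[1.0, 169.0, 83.0, 72.0]]), ('jar_square', [[2.0, 150.0, 122.0, 78.0]])]
o [357, 98, 527, 258] lid z-rim -10 [500.7  -21.15   1.1  504.06 -16.37   1.11] 521
o [357, 98, 527, 258] lid z-rim -5 [500.88 -21.23   1.09 505.34 -13.95   1.09] 584
o [357, 98, 527, 258] lid z-rim 0 [500.83 -21.33   1.1  505.73 -10.22   1.12] 668
scene [('lid_oblong', [[310.0, 190.0, 28.0, 23.0]]), ('jar_oblong', [[311.0, 196.0, 26.0, 36.0]])]
side [('lid_oblong', [[166.0, 297.0, 41.0, 44.0]]), ('jar_oblong', [[287.0, 184.0, 28.0, 31.0]])]
wrist [('lid_oblong', [[392.0, 118.0, 95.0, 111.0]]), ('jar_oblong', [[374.0, 114.0, 73.0, 98.0]])]
```

```bash
python3 -c "
from cell import order
print(order.finish_job())"
```

```text
the job is handed in; nothing more can be done
None
```

All three lids are on their own jars and the job is handed in at about 35 s with the gripper open and clear: the round and square lids showed home in the pictures, while the oblong one rests on its seating height under light contact and the final fit. I viewed 17 pictures, three over the 14 allowed.

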